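# Close the washed food pots with their stacked lids

### The job

The four washed food pots stand open on the table and their wooden lids are piled in one stack. Working from the top of the stack down, close each pot with its own lid, the one of its shape and size, so that it sits level and fully home on the rim, square with the pot. Leave the pots standing where they are, and do not disturb the child's cup and spoon.

Things in the scene. Friction and masses are not known exactly. Their poses are not given: they have to be found in the camera images.
- lid_small: Small round wooden lid, top of the stack: board 42 mm across, 12 mm thick, with a white plug 21 mm across and 7 mm deep under it. Origin: centre of the plug's underside, z up; the board spans z 7 to 19 mm. Grip it by the board's edges. Plug 3.5 mm clear of its pot's mouth all round; board 2 mm wider than the pot all round. About 20 g.
- lid_round: Large round wooden lid, second from the top of the stack: board 56 mm across, 12 mm thick, white plug 35 mm across and 7 mm deep under it. Origin: centre of the plug's underside, z up; the board spans z 7 to 19 mm. Grip it by the board's edges. Plug 3.5 mm clear of its pot's mouth all round; board 2 mm wider than the pot all round. About 35 g.
- lid_square: Square wooden lid, third from the top: board 64 x 64 mm, 12 mm thick, white plug 43 x 43 mm, 7 mm deep. Origin: centre of the plug's underside, z up; the board spans z 7 to 19 mm. Grip it by the board's edges. Plug 3.5 mm clear of its pot's mouth all round; board 2 mm wider than the pot all round. x and y along its edges; quarter turns are equal. About 50 g.
- lid_oblong: Oblong wooden lid, bottom of the stack, on the table: board 112 (x) x 68 mm (y), 12 mm thick, plug 91 x 47 mm, 7 mm deep. Origin: centre of the plug's underside, z up; the board spans z 7 to 19 mm. Grip it by the board's edges. Plug 3.5 mm clear of its pot's mouth all round; board 2 mm wider than the pot all round. About 85 g. In the stack each lid's plug lies loose on the board below (origins 19 mm apart, 7 mm of air between boards), a little off centre and turned.
- pot_small: White stoneware pot, open and empty, loose on the table: small round, 38 mm across, 50 mm high, mouth 28 mm across. Origin: centre of its underside, z up; rim at z = 50 mm; closed, the small round lid's origin is 43 mm above it. About 130 g.
- pot_round: White stoneware pot, open and empty, loose on the table: large round, 52 mm across, 70 mm high, mouth 42 mm across. Origin: centre of its underside, z up; rim at z = 70 mm; closed, the large round lid's origin is 63 mm above it. About 240 g.
- pot_square: White stoneware pot, open and empty, loose on the table: square, 60 x 60 mm, 60 mm high, mouth 50 x 50 mm. Origin: centre of its underside, z up; x and y along its sides; rim at z = 60 mm; closed, the square lid's origin is 53 mm above it, sides parallel. About 280 g.
- pot_oblong: White stoneware pot, open and empty, loose on the table: oblong, 108 (x) x 64 mm (y), 45 mm high, mouth 98 x 54 mm. Origin: centre of its underside, z up; rim at z = 45 mm; closed, the oblong lid's origin is 38 mm above it, long sides parallel. About 360 g.
- cup: Bystander: child's white cup with mint-green lid, spout and two handles, 72 mm across (121 mm over the handles, along y), 110 mm high, loose. Origin: centre of its underside.
- spoon: Bystander: child's mint-green spoon, 150 mm long, lying along its x, loose. Origin near its middle, underside.
Not all that is in view belongs to the job. Leave any black, orange or turquoise look-alike of the lid_small alone.

How it is judged (in metres and radians):
On the way, in this order (a step that is already met when the one before it is completed fails the run):
1. the small round lid is seated on the small round pot (horizontal distance between lid_small and pot_small below 0.008 m and z of lid_small in the frame of pot_small between 0.04 and 0.046 m and angle between the z axis of lid_small and the z axis of pot_small, either way round below 0.06 rad and angle between lid_small's own z axis and vertical below 0.08 rad), for 0.2 s.
2. the large round lid is seated on the large round pot (horizontal distance between lid_round and pot_round below 0.008 m and z of lid_round in the frame of pot_round between 0.06 and 0.066 m and angle between the z axis of lid_round and the z axis of pot_round, either way round below 0.06 rad and angle between lid_round's own z axis and vertical below 0.08 rad), for 0.2 s.
3. the square lid is seated on the square pot (horizontal distance between lid_square and pot_square below 0.008 m and z of lid_square in the frame of pot_square between 0.05 and 0.056 m and angle between the z axis of lid_square and the z axis of pot_square, either way round below 0.06 rad and angle between lid_square's own z axis and vertical below 0.08 rad and (angle between the x axis of lid_square and the x axis of pot_square, either way round below 0.2 rad or angle between the x axis of lid_square and the y axis of pot_square, either way round below 0.2 rad)), for 0.2 s.
4. the oblong lid is seated on the oblong pot (horizontal distance between lid_oblong and pot_oblong below 0.008 m and z of lid_oblong in the frame of pot_oblong between 0.035 and 0.041 m and angle between the z axis of lid_oblong and the z axis of pot_oblong, either way round below 0.06 rad and angle between lid_oblong's own z axis and vertical below 0.08 rad and angle between the x axis of lid_oblong and the x axis of pot_oblong, either way round below 0.2 rad), for 0.2 s.
At the end, for the whole second after the job is handed in: Each lid, seated in stack order from the top, is on the pot of its shape and size: centres within 8 mm, down on the rim within 3 mm, level to 0.06 rad with the pot (0.08 with the table), square and oblong parallel to their pots within 0.2 rad; all at rest (under 0.02 m/s) (all of step 1 and all of step 2 and all of step 3 and all of step 4 and linear speed of each of lid_small, pot_small, lid_round, pot_round, lid_square, pot_square, lid_oblong, pot_oblong below 0.02 m/s); the robot touches nothing.
It fails at once if a pot is shifted by more than 40 mm (distance of any of pot_small, pot_round, pot_square, pot_oblong from where it was at the start of the episode above 0.04 m).
It fails at once if the cup or the spoon is moved by more than 30 mm (distance of any of cup, spoon from where it was at the start of the episode above 0.03 m).
It also fails if it takes over 112 s, if anything falls off the work surface, if the arm or the gripper's body presses on something with over 40 N, if the wrist force passes 120 N, or if a joint passes its speed limit or range.

### The arm

A 6-joint arm with a two-finger parallel gripper is mounted at the origin on the work surface. World frame = base frame: x ahead of the robot, y to its left, z up, the work surface at z = 0. Lengths are in m, angles in degrees, forces in N, time in s.
With the tool pointing down it reaches from about 0.275 to 0.975 m from the base axis. Payload 8.4 kg.
Tool frame: the origin (TCP) lies at the very end of the fingers, on their centre line; the grasp point (between the pads) lies 19 mm behind it; z points along the fingers, y is the line along which they close (so a half turn about z gives the same grasp; the last joint's range is limited). The gripper opens to 92 mm and grips with 3 to 60 N. Pads are 20 mm wide; open, the fingers measure 128 mm over their backs; the gripper's body (75 mm by 189 mm) begins 69 mm behind the grasp point.
Start: joints at [-77.315, 20.225, 93.587, -0, 66.188, -0.138], TCP at [0.139, -0.609, 0.215] pointing down, gripper open.
Joint ranges: [-150.9, 150.9], [-52.94, 120.26], [3.33, 152.33], [-74.26, 254.26], [0, 154.13], [-172.89, 172.89]. Speed limits (degrees/s): [127.2, 127.2, 159.86, 180, 180, 180].

### API

Orientations are given as a 3x3 rotation matrix whose columns are the frame's x, y, z axes.
In Python, from rig import state, camera, close_job, regions_of, pinpoint gives the robot as it stands. The module is installed in compiled form; this text tells all that it offers.
- The arm moves only by the shell command python3 -m pendant 'ROWS' [OPENING] [FORCE]. ROWS is JSON, a list of rows, each a list of 2 entries, a list of its own where there are three numbers: the shift along the tool's x, y, z scaled (see below), then the turn, a rotation vector about the tool's x, y, z scaled (see below). In form: [[[tx, ty, tz], [ax, ay, az]], ...]. A call has 1 to 12 rows; each row is the pose to reach, as a shift and turn from the pose commanded when the call began, along the tool's axes at that moment; what a row does not reach only later rows make up. The controller multiplies each number of a shift by 500 mm and each number of a turn by 30 degrees. A row lasts 1/12 s, in which the tool goes at most 41.7 mm and 7.16 degrees, less where a joint would pass 70% of its speed; a pose out of reach is approached as far as the arm can. A call with a number of a shift or a turn outside -1 to 1 is refused whole. A call with a gripper value outside its range is refused whole. OPENING is the opening, from 0 (shut) to 1 (fully open), set as the call begins (- or left out, the last holds). The fingers move at their own pace and stop on an object; FORCE is the grip in N (left out, the last holds). Time passes only in rows, so rows that repeat a pose let the fingers close. It gives the time, the measured TCP pose, the force, the opening and the grip force at its end, in the units of the state.
- state(): the state, without advancing time (a new reading comes with each control period).
- camera(name): name is "side" or "top" or "wrist"; returns a dict with "color" (384x512x3 uint8, blue, green, red), "z_map" (384x512 float32, m along the optical axis (not along the pixel's ray), 0 where there is no reading), "camera_matrix" (3x3 intrinsics, pixels), "view" (4x4, takes a point from world to camera coordinates). Camera axes: x right, y down, z forward; pixel columns grow to the right and rows downward; lengths in m; the calibration is good to about 2 mm. A picture is of the moment at which its call begins.
- close_job(): hands the job in; it is judged then, once.
Trained networks look in a picture, given as the dict that the camera call returned (one of the last four; its "shot" number tells which), for a name from the list of things; names that differ only in an ending like _2 or _b are one class to them, and where a whole thing is asked for, a point or a joint stands for the part that bears it (a point fixed in the world has none). Each returns a list of dicts, best first, with "confidence" (0 to 1); they miss things now and then, are a little off and sometimes report something else, mostly with a low value. They report only what shows in the picture. A call takes as long as a camera call. They do not tell look-alikes from the thing itself.
- regions_of(picture, query): "mask" (384x512 bool, what is visible of it) and "rect" ([left, top, right, bottom] in pixels, round what is visible of it).
- pinpoint(picture, query): "location" ([row, column] in pixels: a listed point, or the origin of a listed thing).
The state is a dict: "time": time; "joints": joint angles; "joint_vel": joint speeds; "joint_torque": joint torques, N m; "tool_pos": TCP position; "eef_rot": TCP orientation; "wrist_force": force on the tool from outside, world axes, zero at the start; "ft_torque": the same for the moment, N m; "grip_width": finger opening in m; "grasp_force": force on a finger pad.
Only numpy, scipy, OpenCV 4.12 (cv2) and the standard library are available. Lean on these libraries where they do the work, as an engineer would, in place of code of your own. Each camera call takes 0.05 s, during which the arm holds its last target. There are 200 camera calls.

## Working session

There is one attempt and no reset: what is moved stays moved. The work goes in short steps, Python scripts to look and compute and a shell command to move; the robot and the scene stay as the last step left them, time stands still between calls to the robot, and variables do not carry over. Pictures are saved under pics/ and viewed, at most 14 in all, crops included, and the job is handed in when it is done.

```bash
mkdir -p pics
cat > h.py <<'E'
import numpy as np,cv2
from rig import state,camera,regions_of,pinpoint
def world(p,mask=None):
    z=p['z_map'];K=p['camera_matrix'];v,u=np.nonzero((z>0) if mask is None else (mask&(z>0)))
    d=z[v,u];c=np.stack([(u-K[0,2])*d/K[0,0],(v-K[1,2])*d/K[1,1],d,np.ones_like(d)])
    return (np.linalg.inv(p['view'])@c)[:3].T,v,u
E
python3 - <<'E'
from h import *
s=state();print(s['time'],s['tool_pos'],s['eef_rot'],s['grip_width'])
t=camera('top');sd=camera('side')
cv2.imwrite('pics/a.png',t['color']);cv2.imwrite('pics/b.png',sd['color'])
for n in ['lid_small','lid_round','lid_square','lid_oblong','pot_small','pot_round','pot_square','pot_oblong','cup','spoon']:
    for r in regions_of(t,n)[:3]:
        P,v,u=world(t,r['mask']);zt=np.percentile(P[:,2],97)
        T=P[abs(P[:,2]-zt)<.006][:,:2].astype(np.float32)
        rc=cv2.minAreaRect(T) if len(T)>3 else None
        print(n,round(r['confidence'],2),r['rect'],'ztop',zt.round(3),'rect',np.round(rc[0],4),np.round(rc[1],4),round(rc[2],1),np.round(P.mean(0),3))
E
```

```text
0.0 [ 0.13860074 -0.60890909  0.21383704] [[ 9.75053336e-01  2.21970469e-01 -3.20495009e-04]
 [ 2.21970701e-01 -9.75052292e-01  1.42707295e-03]
 [ 4.26865917e-06 -1.46261274e-03 -9.99998930e-01]] 0.09192532829304374
lid_small 0.7 [199.2, 205.6, 213.7, 214.6] ztop 0.024 rect [0.5103 0.1134] [0.0395 0.0379] 88.4 [0.51  0.113 0.019]
lid_small 0.56 [203.0, 159.5, 216.9, 175.3] ztop 0.08 rect [0.6261 0.1129] [0.0359 0.0392] 43.1 [0.626 0.112 0.076]
lid_small 0.55 [233.4, 156.0, 248.0, 171.5] ztop 0.023 rect [0.6526 0.0159] [0.0379 0.0406] 89.2 [0.652 0.016 0.015]
lid_round 0.19 [380.8, 150.7, 415.5, 187.2] ztop 0.105 rect [ 0.6076 -0.4375] [0.0133 0.0163] 46.7 [ 0.61  -0.42   0.079]
lid_square 0.51 [193.0, 163.6, 215.6, 182.5] ztop 0.041 rect [0.6233 0.1181] [0.06   0.0582] 64.0 [0.604 0.119 0.037]
lid_oblong 0.79 [189.2, 151.7, 221.2, 194.2] ztop 0.024 rect [0.626  0.1156] [0.066  0.1118] 74.3 [0.617 0.112 0.019]
pot_small 0.52 [154.9, 211.6, 166.6, 230.5] ztop 0.053 rect [0.4833 0.2429] [0.0338 0.0359] 89.0 [0.483 0.243 0.03 ]
pot_round 0.81 [292.3, 147.9, 318.6, 175.3] ztop 0.072 rect [ 0.6477 -0.1626] [0.0497 0.05  ] 44.0 [ 0.649 -0.163  0.036]
pot_square 0.61 [241.1, 216.5, 266.3, 253.0] ztop 0.062 rect [ 0.4355 -0.0158] [0.06 0.06] 52.9 [ 0.437 -0.017  0.024]
pot_oblong 0.95 [327.5, 207.6, 375.1, 247.3] ztop 0.047 rect [ 0.4555 -0.2945] [0.1088 0.0647] 61.2 [ 0.456 -0.297  0.019]
cup 0.91 [384.5, 153.1, 415.6, 185.0] ztop 0.105 rect [ 0.6076 -0.4375] [0.0133 0.0163] 46.7 [ 0.611 -0.42   0.079]
cup 0.55 [328.9, 207.3, 372.9, 245.3] ztop 0.047 rect [ 0.4557 -0.2946] [0.1085 0.0649] 60.8 [ 0.457 -0.297  0.019]
spoon 0.68 [87.7, 172.6, 101.8, 219.8] ztop 0.022 rect [0.5612 0.4464] [0.0266 0.1437] 89.8 [0.577 0.442 0.012]
spoon 0.59 [293.3, 148.9, 315.7, 170.0] ztop 0.072 rect [ 0.6466 -0.1627] [0.0499 0.049 ] 62.1 [ 0.648 -0.163  0.038]
```

View pics/a.png

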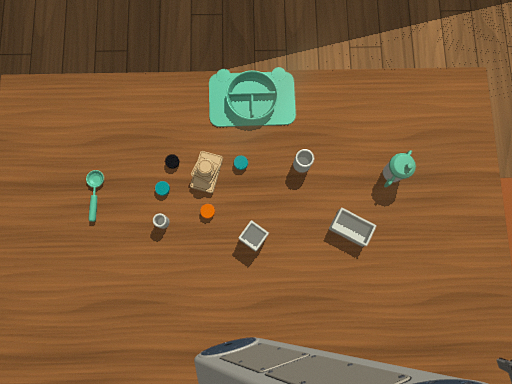

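View pics/b.png

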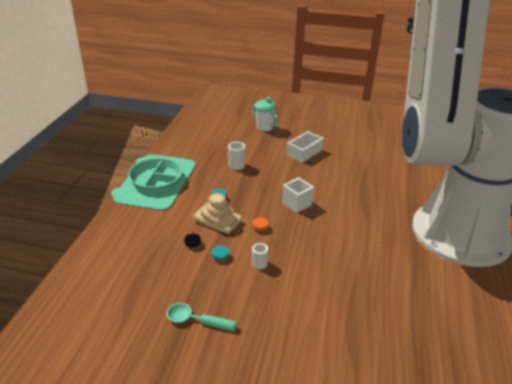

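Top view: the lid stack is near (205,170), the small pot at (160,220), the round pot at (304,160), the square pot at (254,236) and the oblong pot at (353,228). The black, orange and turquoise discs are decoys. Next I move over the stack.

```bash
cat >> h.py <<'E'
def go(x,y,z,yaw=None):
    s=state();R=np.array(s['eef_rot']);d=R.T@(np.array([x,y,z])-s['tool_pos'])/.5
    Rt=R if yaw is None else np.array([[np.cos(np.radians(yaw)),np.sin(np.radians(yaw)),0],[np.sin(np.radians(yaw)),-np.cos(np.radians(yaw)),0],[0,0,-1]])
    r=np.degrees(cv2.Rodrigues(R.T@Rt)[0].ravel())/30
    print('shift',d.round(4),'turn',r.round(3),'yaw',np.degrees(np.arctan2(R[1,0],R[0,0])).round(2))
E
python3 -m pendant '[[[0.64,-0.6,0],[0,0,0.5]],[[0.64,-0.6,0],[0,0,0.5]],[[0.64,-0.6,0],[0,0,0.5]],[[0.64,-0.6,0],[0,0,0.5]],[[0.64,-0.6,0],[0,0,0.5]],[[0.64,-0.6,0],[0,0,0.5]],[[0.64,-0.6,0],[0,0,0.5]],[[0.64,-0.6,0],[0,0,0.5]],[[0.64,-0.6,0],[0,0,0.5]],[[0.64,-0.6,0],[0,0,0.5]],[[0.64,-0.6,0],[0,0,0.5]],[[0.64,-0.6,0],[0,0,0.5]]]' 1
python3 -c "
from h import *
go(.626,.113,.22,-15.7)"
```

```text
time: 1.6
tool_pos: [0.3861, -0.2428, 0.2149]
eef_rot: [[0.999, -0.035, 0.001], [-0.035, -0.999, 0.001], [0.001, -0.001, -1.0]]
wrist_force: [-0.5, -1.2, -0.1]
grip_width: 0.0918
grasp_force: 0.0
shift [ 0.4549 -0.7278 -0.0092] turn [-0.002 -0.002  0.457] yaw -1.99
```

```bash
python3 -m pendant '[[[0.455,-0.728,-0.03],[0,0,0.457]],[[0.455,-0.728,-0.03],[0,0,0.457]],[[0.455,-0.728,-0.03],[0,0,0.457]],[[0.455,-0.728,-0.03],[0,0,0.457]],[[0.455,-0.728,-0.03],[0,0,0.457]],[[0.455,-0.728,-0.03],[0,0,0.457]],[[0.455,-0.728,-0.03],[0,0,0.457]],[[0.455,-0.728,-0.03],[0,0,0.457]],[[0.455,-0.728,-0.03],[0,0,0.457]],[[0.455,-0.728,-0.03],[0,0,0.457]],[[0.455,-0.728,-0.03],[0,0,0.457]],[[0.455,-0.728,-0.03],[0,0,0.457]]]'
cat >> h.py <<'E'
def top(P,zl,zh,c=None,r=.09):
    m=(P[:,2]>zl)&(P[:,2]<zh)
    if c is not None: m&=np.hypot(P[:,0]-c[0],P[:,1]-c[1])<r
    T=P[m][:,:2].astype(np.float32)
    if len(T)<20: print('few',len(T));return
    e,rr=cv2.minEnclosingCircle(T);rc=cv2.minAreaRect(T)
    print(len(T),'z',np.median(P[m][:,2]).round(4),'circ',np.round(e,4),round(rr,4),'rect',np.round(rc[0],4),np.round(rc[1],4),round(rc[2],1),'mean',T.mean(0).round(4))
E
python3 - <<'E'
from h import *
w=camera('wrist');cv2.imwrite('pics/c.png',w['color']);print(state()['tool_pos'],w['camera_matrix'][0,0])
print(np.linalg.inv(w['view']).round(3))
P,v,u=world(w)
for a,b in [(.07,.085),(.05,.064),(.031,.045),(.012,.026)]: top(P,a,b,(.626,.113))
E
```

```text
time: 2.6
tool_pos: [0.628, 0.1126, 0.2295]
eef_rot: [[0.963, -0.271, 0.002], [-0.271, -0.963, 0.001], [0.001, -0.002, -1.0]]
wrist_force: [-1.9, -0.1, -0.0]
grip_width: 0.0922
grasp_force: 0.0
[0.62634044 0.11046797 0.22912313] 299.51194757597005
[[-0.271 -0.934 -0.232  0.692]
 [-0.963  0.263  0.067  0.094]
 [-0.001  0.241 -0.971  0.4  ]
 [ 0.     0.     0.     1.   ]]
1089 z 0.0765 circ [0.6269 0.1132] 0.021 rect [0.6271 0.1133] [0.0409 0.0406] 70.7 mean [0.6277 0.1131]
639 z 0.0572 circ [0.6261 0.1157] 0.0281 rect [0.6264 0.1156] [0.0547 0.0546] 11.5 mean [0.6319 0.1174]
915 z 0.0384 circ [0.6271 0.1169] 0.0426 rect [0.627  0.1172] [0.064  0.0642] 63.1 mean [0.636  0.1175]
2083 z 0.0194 circ [0.6409 0.1119] 0.0884 rect [0.6268 0.1154] [0.1746 0.1132] 76.4 mean [0.6354 0.1061]
```

View pics/c.png

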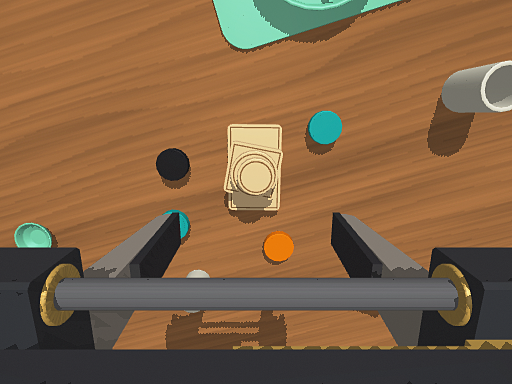

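Wrist view: the stack is centred near (255,172), with the lid tops measuring 76, 57, 38 and 19 mm, as they should. I'll descend onto the small lid and grip it.

```bash
python3 -m pendant '[[[0.002,0,0.2],[0,0,0]],[[0.002,0,0.26],[0,0,0]],[[0.002,0,0.31],[0,0,0]],[[0.002,0,0.335],[0,0,0]],[[0.002,0,0.335],[0,0,0]],[[0.002,0,0.335],[0,0,0]],[[0.002,0,0.335],[0,0,0]]]' 1
python3 -c "
from h import *
go(.627,.1132,.061)"
```

```text
time: 3.23
tool_pos: [0.6273, 0.1081, 0.0642]
eef_rot: [[0.962, -0.275, 0.002], [-0.275, -0.962, 0.0], [0.002, -0.001, -1.0]]
wrist_force: [-0.4, 0.1, 0.7]
grip_width: 0.0918
grasp_force: 0.0
shift [-0.0034 -0.0096  0.0063] turn [0. 0. 0.] yaw -15.93
```

Run:
```python
from h import *
for i in range(6):
    print(state()['tool_pos'].round(4) if hasattr(state()['tool_pos'],'round') else state()['tool_pos']); w=camera('wrist')
cv2.imwrite('pics/d.png',w['color'])
P,v,u=world(w)
for a,b in [(.07,.085),(.05,.064)]: top(P,a,b,(.626,.113))
```

```text
[0.6273 0.1081 0.0642]
[0.6282 0.1085 0.0651]
[0.6284 0.1088 0.0653]
[0.6282 0.1089 0.0652]
[0.628  0.109  0.0649]
[0.6277 0.1091 0.0644]
4878 z 0.0764 circ [0.6357 0.1071] 0.0593 rect [0.6267 0.1078] [0.1163 0.0417] 85.1 mean [0.6289 0.112 ]
1797 z 0.0572 circ [0.6365 0.1064] 0.0494 rect [0.6299 0.107 ] [0.0966 0.0471] 85.6 mean [0.6399 0.1149]
```

View pics/d.png

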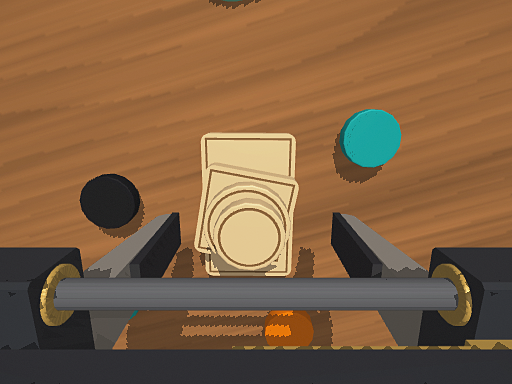

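```bash
python3 -m pendant '[[[-0.004,-0.008,0.007],[0,0,0]],[[-0.004,-0.008,0.007],[0,0,0]],[[-0.004,-0.008,0.007],[0,0,0]],[[-0.004,-0.008,0.007],[0,0,0]]]' 1
python3 -c "
from h import *
camera('wrist');go(.627,.1132,.061)"
```

```text
time: 3.87
tool_pos: [0.6253, 0.1135, 0.0585]
eef_rot: [[0.962, -0.273, -0.0], [-0.273, -0.962, -0.0], [-0.0, 0.0, -1.0]]
wrist_force: [0.4, 0.6, 0.1]
grip_width: 0.0918
grasp_force: 0.0
shift [ 0.0033 -0.0005 -0.0051] turn [0. 0. 0.] yaw -15.87
```

```bash
python3 -m pendant '[[[0.003,0,-0.005],[0,0,0]],[[0.003,0,-0.005],[0,0,0]],[[0.003,0,-0.005],[0,0,0]],[[0.003,0,-0.005],[0,0,0]],[[0.003,0,-0.005],[0,0,0]],[[0.003,0,-0.005],[0,0,0]],[[0.003,0,-0.005],[0,0,0]],[[0.003,0,-0.005],[0,0,0]],[[0.003,0,-0.005],[0,0,0]],[[0.003,0,-0.005],[0,0,0]]]' 0.3 15
```

```text
time: 4.75
tool_pos: [0.6268, 0.1129, 0.0611]
eef_rot: [[0.962, -0.274, -0.0], [-0.274, -0.962, 0.0], [-0.0, -0.0, -1.0]]
wrist_force: [1.1, 0.7, 0.2]
grip_width: 0.0416
grasp_force: 15.0
```

```bash
python3 -m pendant '[[[0,0,-0.06],[0,0,0]],[[0,0,-0.14],[0,0,0]],[[0,0,-0.22],[0,0,0]],[[-0.07,-0.02,-0.27],[0,0,0]],[[-0.15,-0.05,-0.27],[0,0,0]],[[-0.22,-0.08,-0.27],[0,0,0]],[[-0.3,-0.1,-0.27],[0,0,0]],[[-0.37,-0.13,-0.27],[0,0,0]],[[-0.45,-0.15,-0.27],[0,0,0]],[[-0.508,-0.171,-0.27],[0,0,0]],[[-0.508,-0.171,-0.27],[0,0,0]],[[-0.508,-0.171,-0.27],[0,0,0]]]'
python3 - <<'E'
from h import *
w=camera('wrist');w=camera('wrist');cv2.imwrite('pics/e.png',w['color'])
P,v,u=world(w)
top(P,.045,.056,(.483,.243),.04)
s=state();print(s['tool_pos'],s['grip_width'])
z=.066
go(.483,.243,.1)
E
```

```text
time: 5.75
tool_pos: [0.405, 0.2655, 0.1964]
eef_rot: [[0.963, -0.271, 0.001], [-0.271, -0.963, 0.0], [0.0, -0.0, -1.0]]
wrist_force: [1.1, -0.1, -0.2]
grip_width: 0.0413
grasp_force: 15.0
519 z 0.0499 circ [0.4832 0.2427] 0.0189 rect [0.4834 0.2429] [0.0368 0.0367] 29.7 mean [0.4836 0.2427]
[0.40660056 0.26471265 0.19633454] 0.04154602487563866
shift [1.587e-01 1.000e-04 1.928e-01] turn [0. 0. 0.] yaw -15.86
```

View pics/e.png

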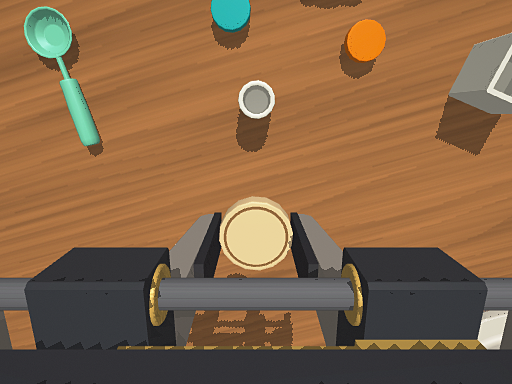

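```bash
cat >> h.py <<'E'
def held(w,zrel=.015):
    s=state();t=np.array(s['tool_pos']);P,v,u=world(w)
    c=w['color'].astype(int);col=(c[v,u,2]-c[v,u,0]>35)
    print('tcp',t.round(4),s['grip_width']);top(P[col],t[2]+zrel-.006,t[2]+zrel+.006,t[:2],.09)
E
python3 - <<'E'
from h import *
w=camera('wrist');held(w);w=camera('wrist');held(w);go(.4832,.2428,.1)
E
```

```text
tcp [0.4069 0.2644 0.1962] 0.04172426162954114
4142 z 0.2117 circ [0.4037 0.2592] 0.0288 rect [0.4047 0.2623] [0.048  0.0416] 50.6 mean [0.4082 0.2644]
tcp [0.4069 0.2643 0.1961] 0.041417983287397646
4149 z 0.2116 circ [0.4152 0.2622] 0.0333 rect [0.4094 0.267 ] [0.0609 0.0413] 50.7 mean [0.4085 0.2642]
shift [ 0.1584 -0.0006  0.1923] turn [0. 0. 0.] yaw -15.95
```

```bash
python3 -m pendant '[[[0.08,0,0.06],[0,0,0]],[[0.156,0,0.12],[0,0,0]],[[0.156,0,0.19],[0,0,0]],[[0.156,0,0.24],[0,0,0]],[[0.156,0,0.24],[0,0,0]],[[0.156,0,0.24],[0,0,0]],[[0.156,0,0.24],[0,0,0]],[[0.156,0,0.24],[0,0,0]]]'
python3 - <<'E'
from h import *
camera('wrist');w=camera('wrist');held(w);go(.4832-.0013,.2428+.0004,.048)
E
```

```text
time: 6.62
tool_pos: [0.4822, 0.2439, 0.0781]
eef_rot: [[0.962, -0.274, 0.003], [-0.274, -0.962, 0.001], [0.002, -0.002, -1.0]]
wrist_force: [-0.0, -0.4, -0.2]
grip_width: 0.0415
grasp_force: 15.0
tcp [0.482  0.244  0.0781] 0.04163561620542993
4137 z 0.0936 circ [0.481  0.2438] 0.0223 rect [0.4825 0.2443] [0.0413 0.0415] 75.3 mean [0.4837 0.2437]
shift [0.0001 0.0018 0.0601] turn [0. 0. 0.] yaw -15.87
```

```bash
python3 -m pendant '[[[0,0.002,0.02],[0,0,0]],[[0,0.002,0.04],[0,0,0]],[[0,0.002,0.05],[0,0,0]],[[0,0.002,0.06],[0,0,0]],[[0,0.002,0.06],[0,0,0]],[[0,0.002,0.06],[0,0,0]]]'
python3 - <<'E'
from h import *
w=camera('wrist');held(w);go(.4832-.0013,.2428+.0004,.0468)
E
```

```text
time: 7.22
tool_pos: [0.4805, 0.2423, 0.0455]
eef_rot: [[0.962, -0.274, -0.001], [-0.274, -0.962, -0.0], [-0.001, 0.001, -1.0]]
wrist_force: [0.0, 0.2, -0.1]
grip_width: 0.0412
grasp_force: 15.0
tcp [0.4805 0.2423 0.0456] 0.04123485230761562
4275 z 0.0627 circ [0.4814 0.2486] 0.0286 rect [0.4834 0.2436] [0.0482 0.0414] 22.0 mean [0.4822 0.242 ]
shift [ 0.0022 -0.0025 -0.0024] turn [0. 0. 0.] yaw -15.88
```

```bash
python3 -m pendant '[[[0,0,0],[0,0,0]],[[0,0,0],[0,0,0]],[[0,0,0],[0,0,0]],[[0,0,0],[0,0,0]],[[0,0,-0.05],[0,0,0]],[[0,0,-0.12],[0,0,0]],[[0,0,-0.2],[0,0,0]],[[0,0,-0.28],[0,0,0]],[[0,0,-0.32],[0,0,0]],[[0,0,-0.32],[0,0,0]]]' 1
python3 - <<'E'
from h import *
w=camera('wrist');w=camera('wrist')
P,v,u=world(w)
top(P,.056,.067,(.483,.243),.04);top(P,.044,.054,(.483,.243),.04)
go(.6262,.1157,.15)
E
```

```text
time: 8.1
tool_pos: [0.4834, 0.2437, 0.2114]
eef_rot: [[0.962, -0.274, 0.008], [-0.274, -0.962, 0.004], [0.006, -0.006, -1.0]]
wrist_force: [0.5, 0.6, 0.4]
grip_width: 0.0921
grasp_force: 0.0
1127 z 0.0624 circ [0.4809 0.2425] 0.0209 rect [0.4808 0.2425] [0.0404 0.0409] 1.4 mean [0.4812 0.2422]
45 z 0.0491 circ [0.4906 0.2398] 0.0179 rect [0.4959 0.2384] [0.0356 0.0109] 75.2 mean [0.4993 0.2409]
shift [0.3487 0.1645 0.1134] turn [0. 0. 0.] yaw -15.89
```

```bash
python3 -m pendant '[[[0.08,0.04,0],[0,0,0]],[[0.15,0.07,0],[0,0,0]],[[0.22,0.1,0],[0,0,0]],[[0.29,0.135,0.03],[0,0,0]],[[0.349,0.1645,0.1],[0,0,0]],[[0.349,0.1645,0.17],[0,0,0]],[[0.349,0.1645,0.22],[0,0,0]],[[0.349,0.1645,0.22],[0,0,0]],[[0.349,0.1645,0.22],[0,0,0]]]'
python3 - <<'E'
from h import *
w=camera('wrist');w=camera('wrist');P,v,u=world(w)
c=w['color'].astype(int);P=P[c[v,u,2]-c[v,u,0]>35]
top(P,.05,.064,(.626,.115),.045);top(P,.031,.045,(.626,.115),.06)
go(.6262,.1157,.042)
E
```

```text
time: 8.95
tool_pos: [0.6238, 0.115, 0.0933]
eef_rot: [[0.962, -0.274, -0.006], [-0.274, -0.962, -0.001], [-0.005, 0.003, -1.0]]
wrist_force: [-0.1, 0.1, 0.3]
grip_width: 0.0923
grasp_force: 0.0
4363 z 0.0575 circ [0.6262 0.1156] 0.028 rect [0.6264 0.1156] [0.0553 0.0548] 0.2 mean [0.6276 0.1152]
2044 z 0.0383 circ [0.6271 0.1171] 0.0427 rect [0.627  0.1172] [0.0642 0.0645] 63.3 mean [0.6404 0.1168]
shift [-0.0002  0.0006  0.1097] turn [0. 0. 0.] yaw -15.86
```

```bash
python3 -m pendant '[[[0,0,0.04],[0,0,0]],[[0,0,0.07],[0,0,0]],[[0,0,0.1],[0,0,0]],[[0,0,0.108],[0,0,0]],[[0,0,0.108],[0,0,0]],[[0,0,0.108],[0,0,0]],[[0,0,0.108],[0,0,0]]]'
python3 -c "
from h import *
camera('wrist');camera('wrist');go(.6262,.1157,.042)"
```

```text
time: 9.63
tool_pos: [0.6271, 0.1159, 0.0438]
eef_rot: [[0.962, -0.274, 0.002], [-0.274, -0.962, 0.0], [0.002, -0.001, -1.0]]
wrist_force: [-0.2, -0.1, -0.7]
grip_width: 0.0917
grasp_force: 0.0
shift [-0.0013  0.0004  0.0029] turn [0. 0. 0.] yaw -15.88
```

```bash
python3 -m pendant '[[[-0.001,0,0.002],[0,0,0]],[[-0.001,0,0.002],[0,0,0]],[[-0.001,0,0.002],[0,0,0]],[[-0.001,0,0.002],[0,0,0]],[[-0.001,0,0.002],[0,0,0]],[[-0.001,0,0.002],[0,0,0]],[[-0.001,0,0.002],[0,0,0]],[[-0.001,0,0.002],[0,0,0]],[[-0.001,0,-0.05],[0,0,0]],[[-0.001,0,-0.12],[0,0,0]],[[-0.001,0,-0.2],[0,0,0]],[[-0.001,0,-0.27],[0,0,0]]]' 0.4 15
python3 - <<'E'
from h import *
camera('wrist');w=camera('wrist');held(w)
go(.6472-.077,-.1626+.022,.17)
E
```

```text
time: 10.73
tool_pos: [0.6254, 0.1156, 0.1788]
eef_rot: [[0.962, -0.274, -0.0], [-0.274, -0.962, -0.0], [-0.0, 0.0, -1.0]]
wrist_force: [0.7, 0.6, -0.0]
grip_width: 0.0556
grasp_force: 15.0
tcp [0.6293 0.1163 0.1836] 0.055326543975529816
7432 z 0.2028 circ [0.6282 0.1166] 0.0297 rect [0.6309 0.1162] [0.0558 0.0535] 75.3 mean [0.6321 0.1156]
shift [0.0267 0.5267 0.0251] turn [0. 0. 0.] yaw -15.89
```

```bash
python3 -m pendant '[[[0.005,0.08,0],[0,0,0]],[[0.01,0.16,0],[0,0,0]],[[0.015,0.24,0],[0,0,0]],[[0.02,0.32,0],[0,0,0]],[[0.025,0.4,0],[0,0,0]],[[0.027,0.48,0],[0,0,0]],[[0.027,0.527,0],[0,0,0]],[[0.027,0.527,0],[0,0,0]],[[0.027,0.527,0],[0,0,0]],[[0.027,0.527,0],[0,0,0]]]'
python3 - <<'E'
from h import *
camera('wrist');w=camera('wrist');held(w)
P,v,u=world(w);top(P,.065,.076,(.647,-.1626),.05)
go(.6472,-.1626,.07)
E
```

```text
time: 11.67
tool_pos: [0.5663, -0.141, 0.1765]
eef_rot: [[0.962, -0.274, -0.001], [-0.274, -0.962, 0.001], [-0.001, -0.0, -1.0]]
wrist_force: [0.1, -0.1, -0.5]
grip_width: 0.0555
grasp_force: 15.0
tcp [ 0.5666 -0.1403  0.1767] 0.055155530734182445
7348 z 0.193 circ [ 0.5658 -0.1403] 0.0295 rect [ 0.5682 -0.1409] [0.0555 0.0533] 74.0 mean [ 0.5692 -0.1412]
1000 z 0.0699 circ [ 0.6479 -0.1639] 0.026 rect [ 0.6479 -0.164 ] [0.0508 0.0509] 30.3 mean [ 0.6488 -0.1642]
shift [ 0.1673 -0.001   0.2134] turn [0. 0. 0.] yaw -15.82
```

```bash
python3 -m pendant '[[[0.08,0,0.04],[0,0,0]],[[0.14,0,0.08],[0,0,0]],[[0.1675,0.001,0.12],[0,0,0]],[[0.1675,0.001,0.153],[0,0,0]],[[0.1675,0.001,0.153],[0,0,0]],[[0.1675,0.001,0.153],[0,0,0]],[[0.1675,0.001,0.153],[0,0,0]]]'
python3 - <<'E'
from h import *
camera('wrist');w=camera('wrist');held(w);go(.6474,-.1638,.0675)
E
```

```text
time: 12.35
tool_pos: [0.6471, -0.1641, 0.1014]
eef_rot: [[0.962, -0.273, 0.0], [-0.273, -0.962, -0.0], [0.0, -0.0, -1.0]]
wrist_force: [0.9, -0.4, 0.1]
grip_width: 0.0555
grasp_force: 15.0
tcp [ 0.6475 -0.1646  0.1022] 0.05543549803587402
7349 z 0.1183 circ [ 0.6474 -0.1653] 0.029 rect [ 0.6491 -0.1647] [0.0551 0.0533] 75.0 mean [ 0.6501 -0.165 ]
shift [-0.0007 -0.0014  0.0693] turn [0. 0. 0.] yaw -15.85
```

```bash
python3 -m pendant '[[[-0.001,-0.001,0.02],[0,0,0]],[[-0.001,-0.001,0.04],[0,0,0]],[[-0.001,-0.001,0.055],[0,0,0]],[[-0.001,-0.001,0.068],[0,0,0]],[[-0.001,-0.001,0.068],[0,0,0]],[[-0.001,-0.001,0.068],[0,0,0]]]'
python3 - <<'E'
from h import *
w=camera('wrist');held(w);go(.6474,-.1638,.0675)
E
```

```text
time: 12.95
tool_pos: [0.6461, -0.1642, 0.0657]
eef_rot: [[0.962, -0.274, -0.001], [-0.274, -0.962, 0.0], [-0.001, 0.0, -1.0]]
wrist_force: [0.3, -0.0, -0.2]
grip_width: 0.0553
grasp_force: 15.0
tcp [ 0.6462 -0.1643  0.066 ] 0.05541404790455191
7437 z 0.0834 circ [ 0.6462 -0.1652] 0.0289 rect [ 0.6481 -0.1645] [0.0549 0.0529] 75.4 mean [ 0.6491 -0.1649]
shift [ 0.002  -0.0016 -0.0029] turn [0. 0. 0.] yaw -15.89
```

```bash
python3 -m pendant '[[[0,0,0],[0,0,0]],[[0,0,0],[0,0,0]],[[0,0,0],[0,0,0]],[[0,0,0],[0,0,0]],[[0,0,-0.05],[0,0,0]],[[0,0,-0.12],[0,0,0]],[[0,0,-0.2],[0,0,0]],[[0,0,-0.26],[0,0,0]],[[0,0,-0.26],[0,0,0]]]' 1
python3 - <<'E'
from h import *
w=camera('wrist');w=camera('wrist')
P,v,u=world(w)
top(P,.077,.088,(.6479,-.164),.04)
go(.627,.1171,.1,-26.8)
E
```

```text
time: 13.75
tool_pos: [0.6502, -0.1652, 0.2041]
eef_rot: [[0.962, -0.274, 0.01], [-0.274, -0.962, -0.003], [0.011, -0.0, -1.0]]
wrist_force: [0.2, -0.1, 0.3]
grip_width: 0.0917
grasp_force: 0.0
2378 z 0.0824 circ [ 0.6468 -0.1645] 0.028 rect [ 0.6472 -0.1642] [0.055  0.0546] 75.8 mean [ 0.6477 -0.1646]
shift [-0.1938 -0.5305  0.1958] turn [-0.001 -0.006  0.364] yaw -15.88
```

```bash
python3 -m pendant '[[[-0.02,-0.07,0],[0,0,0.1]],[[-0.05,-0.14,0],[0,0,0.2]],[[-0.08,-0.21,0],[0,0,0.3]],[[-0.11,-0.29,0],[0,0,0.364]],[[-0.14,-0.37,0],[0,0,0.364]],[[-0.17,-0.45,0],[0,0,0.364]],[[-0.194,-0.53,0.03],[0,0,0.364]],[[-0.194,-0.53,0.1],[0,0,0.364]],[[-0.194,-0.53,0.17],[0,0,0.364]],[[-0.194,-0.53,0.196],[0,0,0.364]],[[-0.194,-0.53,0.196],[0,0,0.364]],[[-0.194,-0.53,0.196],[0,0,0.364]]]'
python3 - <<'E'
from h import *
w=camera('wrist');w=camera('wrist');P,v,u=world(w)
c=w['color'].astype(int);P=P[c[v,u,2]-c[v,u,0]>35]
top(P,.031,.045,(.626,.115),.05);top(P,.015,.024,(.626,.115),.07)
go(.627,.1171,.0225,-26.8)
E
```

```text
time: 14.85
tool_pos: [0.6251, 0.1166, 0.0978]
eef_rot: [[0.892, -0.451, -0.003], [-0.451, -0.892, -0.001], [-0.002, 0.002, -1.0]]
wrist_force: [0.1, -1.0, -0.4]
grip_width: 0.0923
grasp_force: 0.0
6143 z 0.0385 circ [0.6272 0.1176] 0.043 rect [0.6271 0.1173] [0.0643 0.0645] 63.3 mean [0.6284 0.1165]
3928 z 0.0194 circ [0.6263 0.1155] 0.0633 rect [0.6262 0.1157] [0.068  0.1125] 73.8 mean [0.637  0.1103]
shift [-0.0005 -0.0005  0.1552] turn [-0.002 -0.003 -0.002] yaw -26.86
```

```bash
python3 -m pendant '[[[0,0,0.05],[0,0,0]],[[0,0,0.1],[0,0,0]],[[0,0,0.135],[0,0,0]],[[0,0,0.151],[0,0,0]],[[0,0,0.151],[0,0,0]],[[0,0,0.151],[0,0,0]],[[0,0,0.151],[0,0,0]]]'
python3 -c "
from h import *
camera('wrist');camera('wrist');go(.627,.1173,.0225)"
```

```text
time: 15.53
tool_pos: [0.6272, 0.1172, 0.0249]
eef_rot: [[0.892, -0.451, 0.003], [-0.451, -0.892, 0.001], [0.002, -0.002, -1.0]]
wrist_force: [0.4, 1.0, 0.2]
grip_width: 0.0922
grasp_force: 0.0
shift [ 0.0002 -0.0001  0.0044] turn [0. 0. 0.] yaw -26.81
```

```bash
python3 -m pendant '[[[0,0,0.002],[0,0,0]],[[0,0,0.002],[0,0,0]],[[0,0,0.002],[0,0,0]],[[0,0,0.002],[0,0,0]],[[0,0,0.002],[0,0,0]],[[0,0,0.002],[0,0,0]],[[0,0,0.002],[0,0,0]],[[0,0,0.002],[0,0,0]],[[0,0,-0.05],[0,0,0]],[[0,0,-0.12],[0,0,0]],[[0,0,-0.2],[0,0,0]],[[0,0,-0.28],[0,0,0]]]' 0.5 18
python3 - <<'E'
from h import *
camera('wrist');w=camera('wrist');held(w)
for y in (-37.1,52.9): go(.4355-.08*np.cos(np.radians(y)),-.0158-.08*np.sin(np.radians(y)),.17,y)
E
```

```text
time: 16.63
tool_pos: [0.6249, 0.117, 0.1639]
eef_rot: [[0.893, -0.451, -0.002], [-0.451, -0.893, -0.0], [-0.001, 0.001, -1.0]]
wrist_force: [1.3, 0.6, -1.1]
grip_width: 0.0638
grasp_force: 18.0
tcp [0.6298 0.1179 0.1701] 0.0636893086388212
11741 z 0.1892 circ [0.6365 0.1143] 0.0456 rect [0.6333 0.1159] [0.091  0.0585] 63.0 mean [0.6351 0.1149]
shift [-0.3837  0.3853 -0.0057] turn [-0.014 -0.015  0.343] yaw -26.81
shift [-0.2548  0.5713 -0.0058] turn [ 1.000e-03 -2.200e-02 -2.657e+00] yaw -26.81
```

```bash
python3 -m pendant '[[[-0.05,0.05,0],[0,0,0.1]],[[-0.1,0.1,0],[0,0,0.2]],[[-0.15,0.15,0],[0,0,0.3]],[[-0.2,0.2,0],[0,0,0.343]],[[-0.25,0.25,0],[0,0,0.343]],[[-0.3,0.3,0],[0,0,0.343]],[[-0.35,0.35,0],[0,0,0.343]],[[-0.384,0.385,0],[0,0,0.343]],[[-0.384,0.385,0],[0,0,0.343]],[[-0.384,0.385,0],[0,0,0.343]]]'
python3 - <<'E'
from h import *
camera('wrist');w=camera('wrist');held(w)
P,v,u=world(w);top(P,.055,.066,(.4355,-.0158),.05)
go(.4355,-.0158,.09,-37.1)
E
```

```text
time: 17.57
tool_pos: [0.3668, 0.0317, 0.1629]
eef_rot: [[0.797, -0.604, 0.0], [-0.604, -0.797, 0.0], [0.0, -0.0, -1.0]]
wrist_force: [0.6, -0.5, -1.4]
grip_width: 0.0639
grasp_force: 18.0
tcp [0.3688 0.0321 0.1633] 0.06398110052935618
11646 z 0.1796 circ [0.3744 0.0271] 0.0454 rect [0.3716 0.0292] [0.0907 0.0584] 52.9 mean [0.3731 0.0281]
1635 z 0.0601 circ [ 0.4353 -0.0166] 0.0412 rect [ 0.4352 -0.0166] [0.0601 0.0596] 52.9 mean [ 0.4366 -0.0176]
shift [ 0.1641 -0.0039  0.1467] turn [-0.002 -0.002 -0.   ] yaw -37.11
```

```bash
python3 -m pendant '[[[0.08,0,0.04],[0,0,0]],[[0.14,-0.002,0.08],[0,0,0]],[[0.163,-0.003,0.12],[0,0,0]],[[0.163,-0.003,0.137],[0,0,0]],[[0.163,-0.003,0.137],[0,0,0]],[[0.163,-0.003,0.137],[0,0,0]],[[0.163,-0.003,0.137],[0,0,0]]]'
python3 - <<'E'
from h import *
camera('wrist');w=camera('wrist');held(w);go(.4346,-.0161,.0575,-37.1)
E
```

```text
time: 18.25
tool_pos: [0.4333, -0.0154, 0.0951]
eef_rot: [[0.798, -0.603, -0.0], [-0.603, -0.798, 0.0], [-0.0, -0.0, -1.0]]
wrist_force: [0.8, 0.4, -0.4]
grip_width: 0.0639
grasp_force: 18.0
tcp [ 0.4337 -0.0155  0.0955] 0.06371994873811838
11663 z 0.1117 circ [ 0.4394 -0.0201] 0.0455 rect [ 0.4369 -0.0182] [0.0908 0.0585] 52.9 mean [ 0.4384 -0.0193]
shift [ 0.0021 -0.0002  0.076 ] turn [-0.002 -0.002  0.002] yaw -37.05
```

```bash
python3 -m pendant '[[[0.002,0,0.02],[0,0,0]],[[0.002,0,0.04],[0,0,0]],[[0.002,0,0.06],[0,0,0]],[[0.002,0,0.075],[0,0,0]],[[0.002,0,0.075],[0,0,0]],[[0.002,0,0.075],[0,0,0]]]'
python3 - <<'E'
from h import *
w=camera('wrist');held(w);go(.4346,-.0161,.0575);print(state()['wrist_force'])
E
```

```text
time: 18.85
tool_pos: [0.4341, -0.0165, 0.0568]
eef_rot: [[0.798, -0.603, -0.0], [-0.603, -0.798, 0.0], [-0.0, 0.0, -1.0]]
wrist_force: [-0.4, -0.4, -0.7]
grip_width: 0.0636
grasp_force: 18.0
tcp [ 0.4342 -0.0166  0.0571] 0.06363792282754736
11656 z 0.0736 circ [ 0.4399 -0.0211] 0.0452 rect [ 0.4377 -0.0193] [0.0903 0.0583] 52.6 mean [ 0.439  -0.0204]
shift [ 0.0001 -0.0012 -0.0009] turn [0. 0. 0.] yaw -37.09
[ 0.62459972 -0.51970847 -0.36474183]
```

Aligned, so I release, rise and check. The oblong lid comes next, at yaw -16.

```bash
python3 -m pendant '[[[0,0,0],[0,0,0]],[[0,0,0],[0,0,0]],[[0,0,0],[0,0,0]],[[0,0,0],[0,0,0]],[[0,0,-0.05],[0,0,0]],[[0,0,-0.12],[0,0,0]],[[0,0,-0.2],[0,0,0]],[[0,0,-0.26],[0,0,0]],[[0,0,-0.26],[0,0,0]]]' 1
python3 - <<'E'
from h import *
w=camera('wrist');w=camera('wrist')
P,v,u=world(w)
top(P,.067,.078,(.4352,-.0166),.05)
go(.6262,.1157,.08,-16.2)
E
```

```text
time: 19.65
tool_pos: [0.4378, -0.0168, 0.1927]
eef_rot: [[0.798, -0.603, 0.009], [-0.603, -0.798, -0.0], [0.008, -0.005, -1.0]]
wrist_force: [2.2, 0.0, 0.5]
grip_width: 0.0919
grasp_force: 0.0
4065 z 0.0725 circ [ 0.4349 -0.0175] 0.0427 rect [ 0.4353 -0.0176] [0.0641 0.0638] 52.9 mean [ 0.4361 -0.0183]
shift [ 0.1446 -0.4413  0.2175] turn [-0.003 -0.006 -0.697] yaw -37.1
```

```bash
python3 -m pendant '[[[0.02,-0.07,0],[0,0,-0.15]],[[0.04,-0.14,0],[0,0,-0.3]],[[0.07,-0.21,0],[0,0,-0.45]],[[0.1,-0.29,0],[0,0,-0.6]],[[0.12,-0.37,0],[0,0,-0.697]],[[0.145,-0.441,0.05],[0,0,-0.697]],[[0.145,-0.441,0.12],[0,0,-0.697]],[[0.145,-0.441,0.19],[0,0,-0.697]],[[0.145,-0.441,0.217],[0,0,-0.697]],[[0.145,-0.441,0.217],[0,0,-0.697]],[[0.145,-0.441,0.217],[0,0,-0.697]]]'
python3 - <<'E'
from h import *
w=camera('wrist');w=camera('wrist');P,v,u=world(w)
c=w['color'].astype(int);m=c[v,u,2]-c[v,u,0]>35
top(P[m],.014,.026,(.626,.115),.08)
go(.6262,.1157,.0045,-16.2)
E
```

```text
time: 20.67
tool_pos: [0.6241, 0.1151, 0.0777]
eef_rot: [[0.96, -0.279, -0.003], [-0.279, -0.96, -0.001], [-0.002, 0.001, -1.0]]
wrist_force: [0.7, 0.5, 0.8]
grip_width: 0.0922
grasp_force: 0.0
11417 z 0.0195 circ [0.6264 0.1154] 0.0632 rect [0.6262 0.1157] [0.0682 0.1119] 73.8 mean [0.6297 0.1147]
shift [-0.0003 -0.0004  0.1516] turn [-0.002 -0.004 -0.   ] yaw -16.21
```

```bash
python3 -m pendant '[[[0,0,0.05],[0,0,0]],[[0,0,0.1],[0,0,0]],[[0,0,0.135],[0,0,0]],[[0,0,0.149],[0,0,0]],[[0,0,0.149],[0,0,0]],[[0,0,0.149],[0,0,0]],[[0,0,0.149],[0,0,0]]]'
python3 -c "
from h import *
camera('wrist');camera('wrist');go(.6262,.1157,.0045)"
```

```text
time: 21.35
tool_pos: [0.6265, 0.1157, 0.0061]
eef_rot: [[0.96, -0.279, 0.003], [-0.279, -0.96, 0.001], [0.003, -0.001, -1.0]]
wrist_force: [-0.4, -0.9, 0.1]
grip_width: 0.0917
grasp_force: 0.0
shift [-0.0002  0.      0.0025] turn [0. 0. 0.] yaw -16.19
```

```bash
python3 -m pendant '[[[0,0,0.001],[0,0,0]],[[0,0,0.001],[0,0,0]],[[0,0,0.001],[0,0,0]],[[0,0,0.001],[0,0,0]],[[0,0,0.001],[0,0,0]],[[0,0,0.001],[0,0,0]],[[0,0,0.001],[0,0,0]],[[0,0,-0.05],[0,0,0]],[[0,0,-0.12],[0,0,0]],[[0,0,-0.2],[0,0,0]],[[0,0,-0.28],[0,0,0]],[[0,0,-0.32],[0,0,0]]]' 0.5 25
python3 - <<'E'
from h import *
camera('wrist');camera('wrist');w=camera('wrist');held(w)
go(.407,-.382,.16,61.2)
E
```

```text
time: 22.45
tool_pos: [0.6269, 0.1158, 0.1688]
eef_rot: [[0.96, -0.279, 0.005], [-0.279, -0.96, 0.001], [0.004, -0.002, -1.0]]
wrist_force: [0.5, -0.7, -0.8]
grip_width: 0.0679
grasp_force: 25.0
tcp [0.626  0.1157 0.1656] 0.06803194221280157
19382 z 0.1843 circ [0.6285 0.1158] 0.0634 rect [0.6287 0.1157] [0.0929 0.1124] 73.8 mean [0.6416 0.1121]
shift [-0.1433  1.0781  0.0093] turn [ 1.00e-03 -7.00e-03 -2.58e+00] yaw -16.19
```

```bash
python3 -m pendant '[[[-0.01,0.06,0],[0,0,-0.15]],[[-0.02,0.12,0],[0,0,-0.3]],[[-0.03,0.19,0],[0,0,-0.45]],[[-0.04,0.26,0],[0,0,-0.6]],[[-0.05,0.33,0],[0,0,-0.75]],[[-0.06,0.4,0],[0,0,-0.9]],[[-0.07,0.47,0],[0,0,-0.98]],[[-0.07,0.54,0],[0,0,-0.98]],[[-0.07,0.6,0],[0,0,-0.98]],[[-0.07,0.6,0],[0,0,-0.98]]]'
python3 - <<'E'
from h import *
go(.407,-.382,.16,61.2)
E
```

```text
time: 23.43
tool_pos: [0.505, -0.1665, 0.1618]
eef_rot: [[0.974, 0.226, -0.004], [0.226, -0.974, -0.0], [-0.004, -0.001, -1.0]]
wrist_force: [0.1, 0.1, -0.8]
grip_width: 0.0677
grasp_force: 25.0
shift [-0.2883  0.3756  0.0046] turn [-0.004  0.007 -1.605] yaw 13.06
```

```bash
python3 -m pendant '[[[-0.03,0.03,0],[0,0,-0.15]],[[-0.07,0.08,0],[0,0,-0.3]],[[-0.11,0.13,0],[0,0,-0.45]],[[-0.15,0.18,0],[0,0,-0.6]],[[-0.19,0.23,0],[0,0,-0.75]],[[-0.23,0.29,0],[0,0,-0.9]],[[-0.27,0.34,0],[0,0,-0.95]],[[-0.288,0.376,0],[0,0,-0.95]]]'
python3 -m pendant '[[[0,0,0],[0,0,-0.15]],[[0,0,0],[0,0,-0.3]],[[0,0,0],[0,0,-0.45]],[[0,0,0],[0,0,-0.6]],[[0,0,0],[0,0,-0.655]],[[0,0,0],[0,0,-0.655]],[[0,0,0],[0,0,-0.655]],[[0,0,0],[0,0,-0.655]]]'
python3 - <<'E'
from h import *
camera('wrist');w=camera('wrist');held(w)
P,v,u=world(w);top(P,.04,.051,(.4555,-.2945),.08)
s=state();t=np.array(s['tool_pos']);R=np.array(s['eef_rot'])
Q=(P-t)@R
m=(abs(Q[:,1])<.028)&(Q[:,2]<-.004)&(Q[:,2]>-.035)&(abs(Q[:,0])<.075)
A=np.c_[Q[m][:,:2],np.ones(m.sum())];print('tilt',np.linalg.lstsq(A,Q[m][:,2],rcond=None)[0],'x range',np.percentile(Q[m][:,0],[0.2,99.8]))
cv2.imwrite('pics/f.png',w['color'])
go(.4555,-.2945,.08,61.2)
E
```

```text
time: 24.1
tool_pos: [0.4082, -0.3799, 0.1618]
eef_rot: [[0.746, 0.666, -0.003], [0.666, -0.746, 0.002], [-0.001, -0.004, -1.0]]
wrist_force: [0.6, 0.1, -0.7]
grip_width: 0.0677
grasp_force: 25.0
time: 24.77
tool_pos: [0.4103, -0.3782, 0.163]
eef_rot: [[0.48, 0.877, -0.001], [0.877, -0.48, 0.001], [0.001, -0.002, -1.0]]
wrist_force: [0.6, 0.3, -1.1]
grip_width: 0.0678
grasp_force: 25.0
tcp [ 0.4105 -0.3785  0.1635] 0.06772101930391418
19388 z 0.1791 circ [ 0.411  -0.3766] 0.0635 rect [ 0.4108 -0.3764] [0.1126 0.0953] 61.8 mean [ 0.4171 -0.3646]
1852 z 0.045 circ [ 0.4572 -0.2907] 0.0579 rect [ 0.458  -0.2909] [0.0978 0.0642] 60.8 mean [ 0.4644 -0.2795]
tilt [ 0.00147162  0.00014686 -0.0155592 ] x range [-0.05358883  0.05802129]
shift [ 0.1905 -0.0014  0.1671] turn [-0.002 -0.001  0.004] yaw 61.32
```

View pics/f.png

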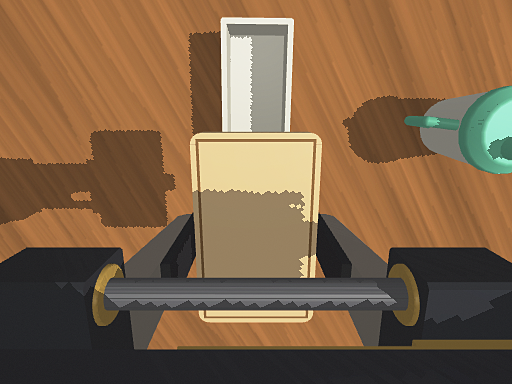

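Wrist view: the oblong lid is held level, with its front edge near row 135. The oblong pot is straight ahead, spanning about (220–293, 18–130), and is parallel to the lid. The cup at (470,130) is well clear.

```bash
python3 -m pendant '[[[0.07,0,0.02],[0,0,0]],[[0.14,0,0.06],[0,0,0]],[[0.187,-0.001,0.11],[0,0,0]],[[0.187,-0.001,0.157],[0,0,0]],[[0.187,-0.001,0.157],[0,0,0]],[[0.187,-0.001,0.157],[0,0,0]],[[0.187,-0.001,0.157],[0,0,0]]]'
python3 - <<'E'
from h import *
camera('wrist');w=camera('wrist');held(w);go(.4551,-.2963,.044,61)
E
```

```text
time: 25.45
tool_pos: [0.4554, -0.2973, 0.0866]
eef_rot: [[0.48, 0.877, 0.001], [0.877, -0.48, -0.001], [-0.0, 0.001, -1.0]]
wrist_force: [0.7, -0.2, -0.3]
grip_width: 0.0677
grasp_force: 25.0
tcp [ 0.4557 -0.2977  0.0871] 0.06786455371005926
19406 z 0.1027 circ [ 0.4557 -0.2958] 0.0636 rect [ 0.4618 -0.299 ] [0.1125 0.0818] 61.3 mean [ 0.4623 -0.2839]
shift [ 0.002  -0.0026  0.0862] turn [0.005 0.001 0.01 ] yaw 61.3
```

```bash
python3 -m pendant '[[[0.001,-0.001,0.02],[0,0,0]],[[0.001,-0.001,0.04],[0,0,0]],[[0.001,-0.001,0.06],[0,0,0]],[[0.001,-0.001,0.075],[0,0,0]],[[0.001,-0.001,0.085],[0,0,0]],[[0.001,-0.001,0.085],[0,0,0]],[[0.001,-0.001,0.085],[0,0,0]]]'
python3 - <<'E'
from h import *
w=camera('wrist');held(w);go(.4551,-.2963,.044,61);print(state()['wrist_force'])
E
```

```text
time: 26.13
tool_pos: [0.4545, -0.2957, 0.0424]
eef_rot: [[0.479, 0.878, -0.001], [0.878, -0.479, 0.001], [0.0, -0.001, -1.0]]
wrist_force: [-0.1, 0.1, -1.5]
grip_width: 0.0677
grasp_force: 25.0
tcp [ 0.4547 -0.2957  0.0427] 0.06810244081607827
19525 z 0.0585 circ [ 0.4552 -0.2939] 0.0637 rect [ 0.4607 -0.2971] [0.1127 0.0822] 61.5 mean [ 0.4612 -0.2822]
shift [-0.0006  0.0013 -0.0026] turn [-0.001 -0.     0.012] yaw 61.36
[-0.11860278  0.01970246 -0.55186297]
```

```bash
python3 -m pendant '[[[0,0,0],[0,0,0]],[[0,0,0],[0,0,0]],[[0,0,0],[0,0,0]],[[0,0,0],[0,0,0]],[[0,0,-0.05],[0,0,0]],[[0,0,-0.12],[0,0,0]],[[0,0,-0.2],[0,0,0]],[[-0.05,0,-0.28],[0,0,0]],[[-0.13,0,-0.33],[0,0,0]],[[-0.2,0,-0.33],[0,0,0]],[[-0.2,0,-0.33],[0,0,0]],[[-0.2,0,-0.33],[0,0,0]]]' 1
python3 - <<'E'
from h import *
camera('wrist');w=camera('wrist');P,v,u=world(w)
top(P,.052,.063,(.4557,-.2952),.08)
t=camera('top');P,v,u=world(t);
for c,h in (((.483,.243),.062),((.648,-.164),.082),((.4352,-.0166),.072),((.4557,-.2952),.057)): top(P,h-.008,h+.008,c,.08)
cv2.imwrite('pics/g.png',cv2.resize(t['color'][120:280,60:440],None,fx=2,fy=2))
E
```

```text
time: 27.18
tool_pos: [0.4061, -0.3853, 0.2088]
eef_rot: [[0.482, 0.876, 0.001], [0.876, -0.482, -0.001], [-0.001, 0.002, -1.0]]
wrist_force: [-0.1, -0.1, -0.5]
grip_width: 0.092
grasp_force: 0.0
7817 z 0.0575 circ [ 0.455  -0.2938] 0.0632 rect [ 0.4552 -0.2936] [0.1113 0.0681] 61.3 mean [ 0.4562 -0.2917]
186 z 0.0621 circ [0.4804 0.2428] 0.021 rect [0.4805 0.2426] [0.0397 0.0398] 20.0 mean [0.4805 0.2422]
316 z 0.082 circ [ 0.6464 -0.1623] 0.0287 rect [ 0.6466 -0.1631] [0.0541 0.0542] 10.3 mean [ 0.6457 -0.1629]
560 z 0.0723 circ [ 0.4351 -0.0169] 0.0424 rect [ 0.4353 -0.0167] [0.064 0.064] 52.7 mean [ 0.435  -0.0166]
1023 z 0.057 circ [ 0.4551 -0.2921] 0.0631 rect [ 0.455  -0.2929] [0.1128 0.0688] 61.8 mean [ 0.4545 -0.2922]
```

View pics/g.png

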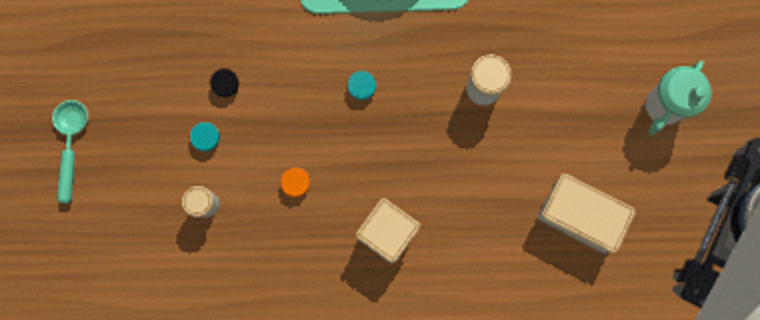

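All four lids are seated at the right heights (62, 82, 72 and 57 mm): small at (200,202), round at (490,75), square at (388,231) and oblong at (588,213). The cup and spoon are untouched.

```bash
python3 -c "
from rig import close_job
print(close_job())"
```

```text
the job is handed in; nothing more can be done
None
```

All four pots are closed with their own lids, placed in stack order and measured level and fully home on the rims, and the job is handed in at about 27 s of robot time; no verdict was returned.

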